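# Load a sample vial into the carousel and index it one click

### The arm

A 7-joint arm with a two-finger parallel gripper is mounted at the origin on the work surface. World frame = base frame: x ahead of the robot, y to its left, z up, the work surface at z = 0. Lengths are in m, angles in rad, forces in N, time in s.
With the tool pointing down it reaches from about 0.425 to 0.875 m from the base axis. Payload 9.9 kg.
Tool frame: the origin (TCP) lies midway between the tips of the shut fingers; the grasp point (between the pads) lies 19 mm behind it; z points along the fingers, y is the direction in which the jaws open and shut (so a half turn about z gives the same grasp; the last joint's range is limited). The gripper opens to 85 mm and grips with 20 to 120 N. Pads are 22 mm wide; open, the fingers measure 114 mm over their backs; the gripper's body (76 mm by 85 mm) begins 54 mm behind the grasp point. The pads swing forward as they close: fully open they stand 13 mm farther back than shut.
Start: joints at [1.116, 0.576, 0.025, 1.437, -0.015, 1.129, -0.057], TCP at [0.245, -0.629, 0.231] pointing down, gripper open.
Joint ranges: [-2.76, 2.76], [-0.34, 2.15], [-1.52, 1.57], [0.19, 2.46], [-1.09, 4.23], [0.17, 1.99], [-2.82, 2.82]. Speed limits (rad/s): [2.22, 2.22, 3.01, 3.01, 3.14, 3.14, 3.14].

### API

Orientations are given as a 3x3 rotation matrix whose columns are the frame's x, y, z axes.
In Python, from station import ctrl gives the robot as it stands.
- The arm moves only by the shell command python3 -m jog 'ROWS' [FORCE]. ROWS is JSON, a list of rows, each a list of 3 entries, a list of its own where there are three numbers: the opening, from 0 (shut) to 1 (fully open), then the shift along the world's x, y, z each as a share of 10 cm, from -1 to 1, then the turn, a rotation vector about the world's x, y, z each as a share of pi rad, from -1 to 1. In form: [[claw, [dx, dy, dz], [wx, wy, wz]], ...]. A call has 1 to 5 rows; each row shifts and turns the commanded pose from where the row before left it; what a row does not reach is not made up. A row lasts 1/10 s, in which the tool goes at most 50 mm and 8.59 degrees, less where a joint would pass 70% of its speed; a pose out of reach is approached as far as the arm can. A call with a number of a shift or a turn outside -1 to 1 is refused whole. A call with a gripper value outside its range is refused whole. The fingers move at their own pace and stop on an object; FORCE is the grip in N (left out, the last holds). Time passes only in rows, so rows that do not move let the fingers close. It gives the time, the measured TCP pose, the force and the opening at its end, in the units of the state.
- ctrl.observe(): the state, without advancing time (a new reading comes with each control period).
- ctrl.grab_frame(name): name is "side" or "top" or "wrist"; returns a dict with "img" (384x512x3 uint8, blue, green, red), "mtx" (3x3 intrinsics, pixels), "eye" and "rotation" of the camera in the world. Camera axes: x right, y up, looking along -z (the intrinsics and any distortion apply to the point x, -y, -z); pixel columns grow to the right and rows downward; lengths in m; the calibration is good to about 2 mm. A picture is of the moment at which its call begins. There is no depth.
- ctrl.job_done(): hands the job in, once; it reports no verdict.
Trained networks look in a picture, given as the dict that the camera call returned (one of the last four; its "shot" number tells which), for a name from the list of things; names that differ only in an ending like _2 or _b are one class to them, and where a whole thing is asked for, a point or a joint stands for the part that bears it (a point fixed in the world has none). Each returns a list of dicts, best first, with "confidence" (0 to 1); they miss things now and then, are a little off and sometimes report something else, mostly with a low value. They report only what shows in the picture. A call takes as long as a camera call. They do not tell look-alikes from the thing itself.
- ctrl.boxes_of(picture, query): "rect" ([left, top, right, bottom] in pixels, round what is visible of it).
- ctrl.tip_of(picture, query): "location" ([row, column] in pixels: a listed point, or the origin of a listed thing).
The state is a dict: "time": time; "q": joint angles; "joint_velocities": joint speeds; "joint_efforts": joint torques, N m; "tool_pos": TCP position; "tcp_rot": TCP orientation; "contact_force": force on the tool from outside, world axes, zero at the start; "wrist_torque": the same for the moment, N m; "grip_width": finger opening in m.
Only numpy, scipy, OpenCV 4.12 (cv2) and the standard library are available. Lean on these libraries where they do the work, as an engineer would, in place of code of your own. Each camera call takes 0.05 s, during which the arm holds its last target.

### The job

Take the orange-capped vial out of the rack, press it gently and fully home into the empty cup at the orange loading mark of the sample changer (the cup floats a few millimetres off centre, so feel for its mouth and do not force it), then turn the wheel (the black knob is its handle) exactly one click clockwise, seen from above, so that the next empty cup stands at the mark. Let go of everything at the end, leave the vial home in its cup, and leave all the other things alone.

Things in the scene. Friction and masses are not known exactly. Their poses are not given: they have to be found in the camera images.
- vial: vial to load: loose, 40 g, white body 24 mm across, foot chamfered to 19 mm over 3.5 mm, orange cap 25 mm across; 80 mm tall, of which the cap is the top 18. Origin: centre of the underside, z up along it. Stands 32 mm deep in one of the rack's holes (any). Grip it about 55 mm above its underside: that keeps fingertips clear of rack and cup.
- vial_b: another vial of the same size with a blue cap, in the rack; leave it. Origin: centre of underside.
- vial_c: another vial of the same size with a blue cap, in the rack; leave it. Origin: centre of underside.
- rack: fixed white vial rack, 60 x 215 x 45 mm (x, y, z), four 26 mm holes 32 mm deep in one row along its y axis, 52 mm apart. Origin: centre of the underside.
- changer: fixed grey sample changer, housing 200 x 220 x 70 mm under a wheel 200 mm across with six blue cups on a 72 mm radius. Origin: centre of the underside, z on the wheel's axis. Orange loading mark mid -x side, where the empty cup to load stands; the next cup anticlockwise seen from above is also empty; four hold blue-capped vials, clipped fast, tops 177 mm above the table.
- wheel (a joint): angle of the wheel (rad): 0 at the start, grows clockwise seen from above, cannot go back from 0. A detent pulls it into valleys 1.047 (60 degrees) apart: 0, 1.047, 2.094. Climbing to the crests at 0.52 and 1.57 takes up to 0.5 N m at the knob; past a crest it runs on into the next valley by itself when let go.
- pocket (a point): nominal centre of the floor in the cup to load, 97 mm above the table, turns with the wheel; x points radially inwards, y tangentially. The cup floats on a carriage: it really stands anywhere up to 6 mm off this point along x and also along y, differently each time; this is not measured, only seen or felt. It shifts sideways only under more than 6 N.
- pocket_next (a point): centre of the floor inside the next empty cup, which is not floating; moves with the wheel, 97 mm above the table.
- knob_grip (a point): centre of the black bar knob on the wheel's axis, 151 mm above the table; the bar is 44 mm long along this point's x axis, 16 mm thick along its y axis, 40 mm tall (20 mm above and below this point); turns with the wheel. Grip it across the 16 mm; neighbouring vial caps begin 59 mm from the axis.
- handrub: bystander: bottle 56 mm in diameter, 130 mm tall, origin centre of underside
- cassette: bystander: white test cassette 70 x 20 x 6 mm lying flat, origin centre of underside
- cassette_b: bystander: white test cassette 70 x 20 x 6 mm lying flat, origin centre of underside
- marker: bystander: grey marker pen, 130 mm long along its x axis, 15 mm thick, lying, origin under its middle
- timer: bystander: white timer 65 x 65 x 22 mm, origin centre of underside
- mouth (a point): nominal centre of that cup's mouth, 28 mm above point pocket; cup 38 mm outside, bore 27 mm, plain edge. The cup gives downwards on a spring: 1.5 N preload, 0.8 N/mm, 6 mm travel, well damped, then solid. Two sprung nubs in the bore 14 mm above the floor grip the vial: it must be pushed past them with 2 to 5 N down to the floor, it will not fall home. Let go, the cup rises again.
Mind the look-alikes: they are no part of the job. What is shaped like the vial but green is not meant.

How it is judged:
By the outcome, as a careful person would: the job done as asked, in the order asked, and still so for the second after the job is handed in, with the robot touching nothing.
It also fails if it takes over 72 s, if anything falls off the work surface, if the arm or the gripper's body presses on something with over 40 N, if the wrist force passes 120 N, or if a joint passes its speed limit or range.

## Working session

There is one attempt and no reset: what is moved stays moved. The work goes in short steps, Python scripts to look and compute and a shell command to move; the robot and the scene stay as the last step left them, time stands still between calls to the robot, and variables do not carry over. Pictures are saved under pics/ and viewed, and the job is handed in when it is done.

```bash
ls; mkdir -p pics
python3 - <<'E'
from station import ctrl
import cv2
s=ctrl.observe();print(s)
for n in("side","top","wrist"):
    f=ctrl.grab_frame(n);cv2.imwrite(f"pics/{n}0.png",f["img"]);print(n,f["mtx"],f["eye"],f["rotation"],[k for k in f])
E
```

```text
pics
{'time': 0.0, 'q': array([ 1.11621033,  0.57653239,  0.02488985,  1.43793061, -0.01498183,
        1.12898327, -0.05649503]), 'joint_velocities': array([-6.28721894e-04,  3.76683484e-04, -8.77437471e-04,  5.35440779e-04,
        6.83359368e-04, -3.80986271e-06, -1.54770298e-03]), 'joint_efforts': array([-1.28713659e-04, -7.65765524e+01,  2.25123882e+00, -2.85966200e+01,
        1.55152642e-02,  1.28283500e-02,  2.17921792e-05]), 'tool_pos': array([ 0.24439313, -0.62871144,  0.23043553]), 'tcp_rot': array([[ 9.32039829e-01,  3.62355124e-01, -7.22788001e-04],
       [ 3.62355822e-01, -9.32038624e-01,  1.50402548e-03],
       [-1.28674997e-04, -1.66371809e-03, -9.99998608e-01]]), 'contact_force': array([ 0.11768728,  0.01123465, -0.5024902 ]), 'wrist_torque': array([ 0.04234834,  0.02540142, -0.03112554]), 'grip_width': 0.08515139116147054}
side [[468.10561132   0.         253.23656861]
 [  0.         468.10561132 193.22145232]
 [  0.           0.           1.        ]] [-0.18265654  0.80376937  0.83844319] [[-0.72860788  0.36433319 -0.57999301]
 [-0.68491574 -0.39322109  0.61340655]
 [-0.00458112  0.84417919  0.53604152]] ['img', 'mtx', 'eye', 'rotation', 'shot']
top [[407.10778833   0.         251.66304539]
 [  0.         407.10778833 185.86995013]
 [  0.           0.           1.        ]] [ 0.39680755 -0.00706578  1.24059159] [[-2.13033423e-02  9.87430481e-01 -1.56611664e-01]
 [-9.99772577e-01 -2.11940454e-02  2.36796510e-03]
 [-9.81033800e-04  1.56626492e-01  9.87657420e-01]] ['img', 'mtx', 'eye', 'rotation', 'shot']
wrist [[273.61906273   0.         258.65936807]
 [  0.         273.61906273 188.15519361]
 [  0.           0.           1.        ]] [ 0.32135879 -0.5988995   0.37341027] [[ 0.36381231  0.88260677  0.2977346 ]
 [-0.93147118  0.34521732  0.11483227]
 [-0.0014314  -0.31910859  0.94771708]] ['img', 'mtx', 'eye', 'rotation', 'shot']
```

View pics/top0.png

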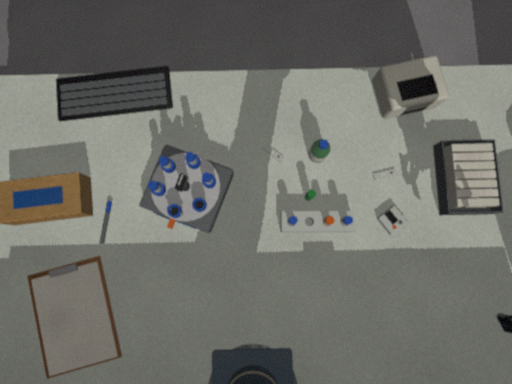

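View pics/side0.png

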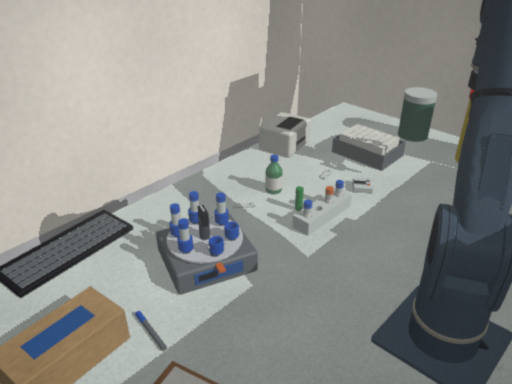

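View pics/wrist0.png

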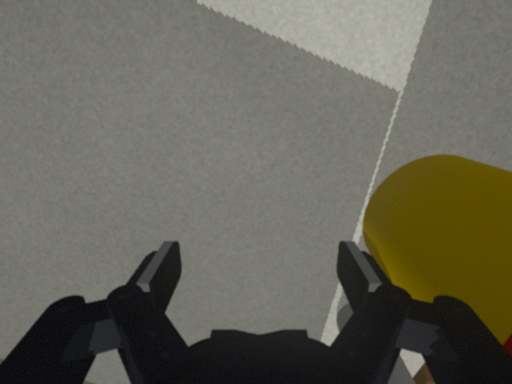

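```bash
cat > h.py <<'E'
import numpy as np,cv2
from station import ctrl
def ray(f,px):
    K=f["mtx"];u,v=px
    d=np.array([(u-K[0,2])/K[0,0],-(v-K[1,2])/K[1,1],-1.]);return np.array(f["rotation"])@d
def at_z(f,px,z):
    d=ray(f,px);e=np.array(f["eye"]);return e+d*(z-e[2])/d[2]
def proj(f,p):
    c=np.array(f["rotation"]).T@(np.array(p)-f["eye"]);K=f["mtx"]
    return np.array([K[0,2]+K[0,0]*c[0]/-c[2],K[1,2]+K[1,1]*c[1]/c[2]])
def tri(fs,pxs):
    A=np.zeros((3,3));b=np.zeros(3)
    for f,p in zip(fs,pxs):
        d=ray(f,p);d/=np.linalg.norm(d);M=np.eye(3)-np.outer(d,d);A+=M;b+=M@f["eye"]
    return np.linalg.solve(A,b)
def save(f,n,box=None,s=1):
    im=f["img"]
    if box:im=im[box[1]:box[3],box[0]:box[2]]
    cv2.imwrite(f"pics/{n}.png",cv2.resize(im,None,fx=s,fy=s,interpolation=cv2.INTER_CUBIC))
E
python3 - <<'E'
from h import *
T=ctrl.grab_frame("top");S=ctrl.grab_frame("side")
a=T["img"][140:240,130:230];b=T["img"][140:240,270:370]
cv2.imwrite("pics/t1.png",cv2.resize(np.hstack([a,b]),None,fx=4,fy=4,interpolation=cv2.INTER_CUBIC))
save(S,"s1",(150,140,390,300),3.3)
for q in("vial","mouth","pocket","pocket_next","knob_grip","changer","rack"):
    for n,f in(("T",T),("S",S)):
        print(q,n,[(np.round(r["location"][::-1],1),round(r["confidence"],2)) for r in ctrl.tip_of(f,q)][:5])
E
```

```text
vial T [(array([308.2, 198. ]), 0.55), (array([325.2, 221.5]), 0.53), (array([289. , 218.3]), 0.48), (array([341.7, 222.9]), 0.41)]
vial S [(array([327.6, 207. ]), 0.67), (array([337.3, 200.8]), 0.63), (array([299.3, 206.9]), 0.62), (array([307.4, 224. ]), 0.55)]
mouth T [(array([172.7, 208.7]), 0.61)]
mouth S [(array([212.7, 237.9]), 0.71)]
pocket T [(array([176.9, 212.7]), 0.65)]
pocket S [(array([228.6, 232.9]), 0.64), (array([218.2, 244.7]), 0.59)]
pocket_next T [(array([198.8, 205.2]), 0.82), (array([385.3, 173.5]), 0.66)]
pocket_next S [(array([230.2, 234.2]), 0.6), (array([325.8, 174.9]), 0.55)]
knob_grip T [(array([179.4, 181.6]), 0.67), (array([197. , 203.9]), 0.34)]
knob_grip S [(array([202.6, 215.3]), 0.92)]
changer T [(array([187.2, 188.2]), 0.73)]
changer S []
rack T [(array([317.5, 220.4]), 0.69), (array([390.3, 218.8]), 0.27)]
rack S [(array([316.3, 215.8]), 0.82)]
```

Run:
```python
from h import *
T=ctrl.grab_frame("top")
hsv=cv2.cvtColor(T["img"],cv2.COLOR_BGR2HSV)
m=((hsv[...,0]<14)&(hsv[...,1]>150)&(hsv[...,2]>100)).astype(np.uint8)
n,l,st,c=cv2.connectedComponentsWithStats(m)
print([(st[i].tolist(),c[i].round(1)) for i in range(1,n) if st[i,4]>5])
```

```text
[([326, 216, 8, 8, 49], array([329.2, 219.9])), ([168, 220, 7, 8, 36], array([170.8, 223.4]))]
```

View pics/t1.png

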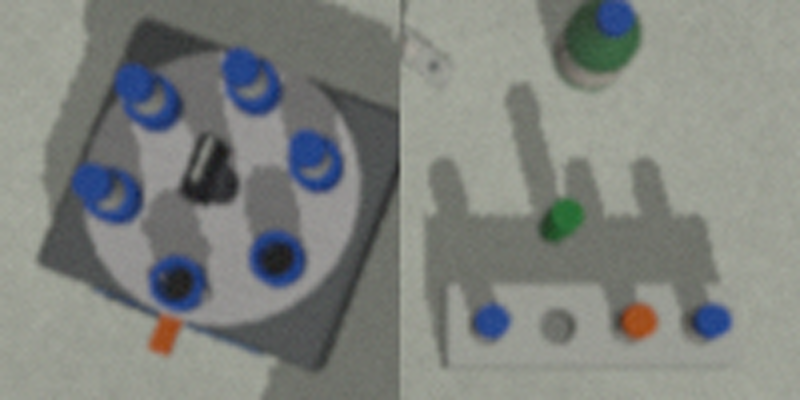

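View pics/s1.png

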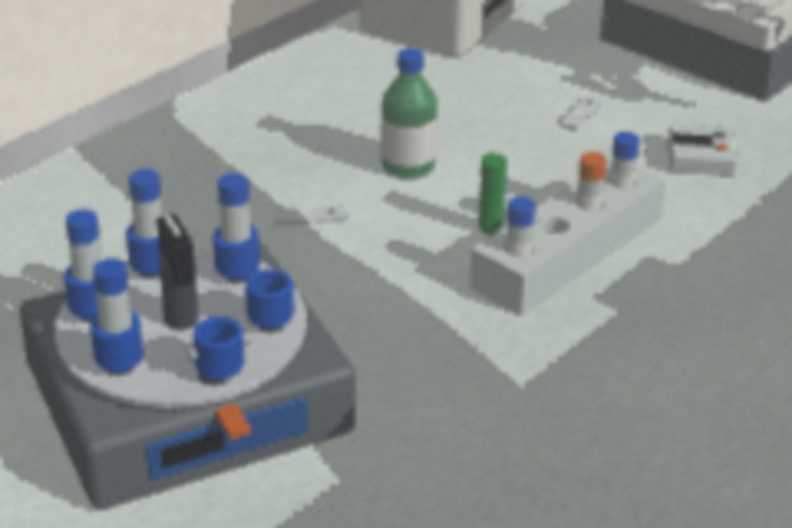

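Run:
```python
from h import *
T=ctrl.grab_frame("top");S=ctrl.grab_frame("side")
print("vial",at_z(T,(329.5,220),.093).round(4))
P=at_z(T,(329.5,220),.093)
for q in("boxes",):
  print("proj side",proj(S,P))
print("markT",at_z(T,(170.8,223.4),.07).round(4))
print("mouth",at_z(T,(174.5,211),.125).round(4),"next",at_z(T,(199,205),.125).round(4))
hsv=cv2.cvtColor(T["img"],cv2.COLOR_BGR2HSV)
m=((abs(hsv[...,0].astype(int)-115)<12)&(hsv[...,1]>140)&(hsv[...,2]>60)).astype(np.uint8)
n,l,st,c=cv2.connectedComponentsWithStats(m)
for i in range(1,n):
  if 15<st[i,4]<200: print(st[i].tolist(),c[i].round(1),at_z(T,c[i],.177).round(3),at_z(T,c[i],.093).round(3))
```

```text
vial [ 0.4768 -0.2269  0.093 ]
proj side [328.98619283 187.84421747]
markT [0.4784 0.2245 0.07  ]
mouth [0.5083 0.2038 0.125 ] next [0.5235 0.1364 0.125 ]
[319, 140, 9, 9, 60] [323.2 144.1] [ 0.675 -0.204  0.177] [ 0.697 -0.22   0.093]
[186, 153, 14, 15, 113] [192.1 159.7] [0.64  0.148 0.177] [0.659 0.16  0.093]
[159, 156, 16, 16, 122] [165.9 163.2] [0.632 0.218 0.177] [0.65  0.236 0.093]
[203, 173, 12, 14, 101] [207.9 179.2] [0.586 0.106 0.177] [0.601 0.115 0.093]
[148, 181, 17, 14, 117] [155.9 187.5] [0.567 0.244 0.177] [0.58  0.264 0.093]
[193, 198, 13, 13, 80] [199.1 203.9] [0.521 0.13  0.177] [0.53  0.14  0.093]
[106, 202, 5, 10, 33] [108.2 206.4] [0.519 0.368 0.177] [0.529 0.398 0.093]
[168, 205, 13, 12, 70] [174.3 210.3] [0.505 0.194 0.177] [0.514 0.21  0.093]
[289, 217, 8, 7, 43] [292.4 220. ] [ 0.473 -0.114  0.177] [ 0.479 -0.123  0.093]
[344, 217, 8, 7, 46] [347.5 219.8] [ 0.471 -0.258  0.177] [ 0.476 -0.278  0.093]
```

Candidates for the vial in the top picture:
- Orange cap in the rack at (330,220). This is the vial: white body, orange cap, and its position agrees with the side view at (329,190).
- Green look-alike at (310,195).
- Blue caps at (292,220) and (348,220).
- Orange loading mark at (171,223).
- Orange dot on the timer at (394,226).

The close crop confirms the choice. I'll approach with the jaws along world x.

```bash
python3 -m jog '[[1,[0.19,0.33,0],[0,0,0.032]],[1,[0.19,0.33,0],[0,0,0.032]],[1,[0.19,0.33,0],[0,0,0.032]],[1,[0.19,0.33,0],[0,0,0.032]],[1,[0.19,0.33,0],[0,0,0.032]]]' 40; python3 -m jog '[[1,[0.19,0.33,0],[0,0,0.032]],[1,[0.19,0.33,0],[0,0,0.032]],[1,[0.19,0.33,0],[0,0,0.032]],[1,[0.19,0.33,0],[0,0,0.032]],[1,[0.19,0.33,0],[0,0,0.032]]]'
```

```text
time: 1.6
tool_pos: [0.3402, -0.4628, 0.2315]
tcp_rot: [[0.639, 0.769, 0.0], [0.769, -0.639, -0.0], [-0.0, 0.0, -1.0]]
contact_force: [1.3, 0.3, 0.4]
grip_width: 0.0857
time: 2.1
tool_pos: [0.4353, -0.2978, 0.2316]
tcp_rot: [[0.19, 0.982, 0.0], [0.982, -0.19, -0.0], [-0.0, 0.001, -1.0]]
contact_force: [0.5, -0.5, 0.3]
grip_width: 0.0855
```

```bash
python3 -m jog '[[1,[0.21,0.35,0],[0,0,0.0304]],[1,[0.21,0.35,0],[0,0,0.0304]],[1,[0,0,-0.2],[0,0,0]]]'
python3 - <<'E'
from h import *
W=ctrl.grab_frame("wrist");save(W,"w1");print(ctrl.observe()["tool_pos"])
hsv=cv2.cvtColor(W["img"],cv2.COLOR_BGR2HSV)
m=((hsv[...,0]<14)&(hsv[...,1]>150)&(hsv[...,2]>80)).astype(np.uint8)
n,l,st,c=cv2.connectedComponentsWithStats(m)
for i in range(1,n):
  if st[i,4]>30: print(st[i].tolist(),c[i].round(1),at_z(W,c[i],.088).round(4))
for p in [(.4768,-.2269,.093),(.4768,-.2269,.075)]:print(proj(W,p))
E
```

```text
time: 2.4
tool_pos: [0.4814, -0.2237, 0.2136]
tcp_rot: [[-0.007, 1.0, 0.007], [1.0, 0.007, 0.001], [0.001, 0.007, -1.0]]
contact_force: [0.9, -0.1, 0.6]
grip_width: 0.0855
[ 0.4775668  -0.22598555  0.20918046]
[243, 173, 22, 25, 426] [253.4 185.3] [ 0.4773 -0.2284  0.088 ]
[252.85650927 185.34110547]
[253.08514691 180.17598946]
```

View pics/w1.png

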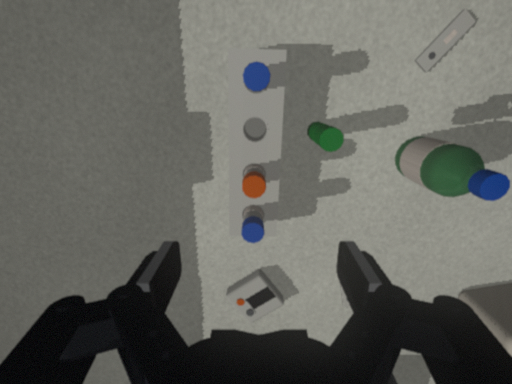

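```bash
python3 -m jog '[[1,[0,0,-0.3],[0,0,0]],[1,[0,0,-0.3],[0,0,0]],[1,[0,0,0],[0,0,0]]]';python3 - <<'E'
from h import *
W=ctrl.grab_frame("wrist")
hsv=cv2.cvtColor(W["img"],cv2.COLOR_BGR2HSV)
m=((hsv[...,0]<14)&(hsv[...,1]>150)&(hsv[...,2]>80)).astype(np.uint8)
n,l,st,c=cv2.connectedComponentsWithStats(m)
for i in range(1,n):
  if st[i,4]>30: print(st[i].tolist(),c[i].round(1),at_z(W,c[i],.088).round(4))
s=ctrl.observe();print(s["tool_pos"],s["tcp_rot"],s["contact_force"])
E
```

```text
time: 2.75
tool_pos: [0.474, -0.2293, 0.1485]
tcp_rot: [[0.005, 1.0, -0.006], [1.0, -0.005, 0.002], [0.002, -0.006, -1.0]]
contact_force: [-0.3, 0.6, 0.7]
grip_width: 0.0852
[249, 187, 29, 33, 730] [262.5 203.9] [ 0.4772 -0.2286  0.088 ]
[ 0.47520095 -0.22947174  0.15045773] [[ 0.00483525  0.99998184 -0.003597  ]
 [ 0.99998775 -0.00483141  0.00107774]
 [ 0.00106034 -0.00360216 -0.99999295]] [ 0.15174115 -0.08590681 -0.26395195]
```

```bash
python3 -m jog '[[1,[0.01,0.015,-0.4],[0,0,0]],[1,[0,0,-0.4],[0,0,0]],[1,[0,0,-0.2],[0,0,0]],[1,[0,0,0],[0,0,0]],[0.5,[0,0,0],[0,0,0]]]'
```

```text
time: 3.3
tool_pos: [0.4785, -0.2283, 0.0528]
tcp_rot: [[0.004, 1.0, 0.001], [1.0, -0.004, -0.001], [-0.001, 0.001, -1.0]]
contact_force: [0.0, -0.0, 0.3]
grip_width: 0.0728
```

Run:
```python
from h import *
W=ctrl.grab_frame("wrist");save(W,"w2")
```

```text
(no output)
```

View pics/w2.png

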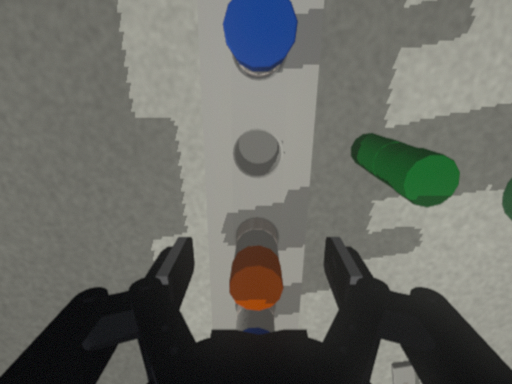

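```bash
python3 -m jog '[[0.5,[0,0,-0.03],[0,0,0]],[0,[0,0,0],[0,0,0]],[0,[0,0,0],[0,0,0]],[0,[0,0,0],[0,0,0]],[0,[0,0,0],[0,0,0]]]' 40;python3 -m jog '[[0,[0,0,0],[0,0,0]],[0,[0,0,0],[0,0,0]]]'
```

```text
time: 3.85
tool_pos: [0.4777, -0.2279, 0.0491]
tcp_rot: [[0.004, 1.0, 0.001], [1.0, -0.004, -0.001], [-0.001, 0.001, -1.0]]
contact_force: [-2.0, -0.3, 6.5]
grip_width: 0.0239
time: 4.05
tool_pos: [0.4777, -0.2279, 0.0491]
tcp_rot: [[0.004, 1.0, 0.001], [1.0, -0.004, -0.001], [-0.001, 0.001, -1.0]]
contact_force: [0.0, 0.2, 6.9]
grip_width: 0.0235
```

```bash
python3 -m jog '[[0,[0,0,0.2],[0,0,0]],[0,[0,0,0.4],[0,0,0]],[0,[0,0,0.45],[0,0,0]],[0,[0,0,0.45],[0,0,0]],[0,[0,0,0],[0,0,0]]]';python3 - <<'E'
from h import *
W=ctrl.grab_frame("wrist");save(W,"w3")
s=ctrl.observe();print(s["tool_pos"],s["contact_force"],s["grip_width"])
E
```

```text
time: 4.55
tool_pos: [0.4804, -0.2284, 0.2043]
tcp_rot: [[0.004, 1.0, 0.009], [1.0, -0.004, -0.004], [-0.004, 0.009, -1.0]]
contact_force: [0.1, -0.0, -1.0]
grip_width: 0.0236
[ 0.47908475 -0.2281812   0.20144054] [-0.04068992 -0.65934849 -1.93816469] 0.023620259667653503
```

View pics/w3.png

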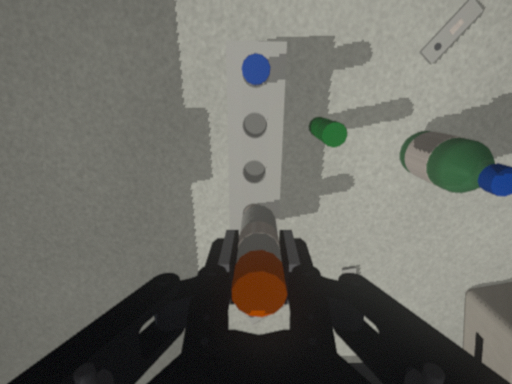

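```bash
python3 -m jog '[[0,[0.05,0.3,0.05],[0,0,0]],[0,[0.05,0.45,0.05],[0,0,0]],[0,[0.05,0.45,0],[0,0,0]],[0,[0.05,0.45,0],[0,0,0]],[0,[0.05,0.45,0],[0,0,0]]]';python3 -m jog '[[0,[0,0.45,0],[0,0,0]],[0,[0,0.35,0],[0,0,0]],[0,[0,0.0,0],[0,0,0]],[0,[0,0,0],[0,0,0]]]';python3 - <<'E'
from h import *
W=ctrl.grab_frame("wrist");save(W,"w4",(100,0,512,384),1.9)
s=ctrl.observe();print(s["tool_pos"],s["contact_force"],s["grip_width"])
for q in("mouth","pocket","pocket_next","knob_grip","changer"):
        print(q,[(np.round(r["location"][::-1],1),round(r["confidence"],2)) for r in ctrl.tip_of(W,q)][:5])
E
```

```text
time: 5.1
tool_pos: [0.5018, -0.0161, 0.2073]
tcp_rot: [[0.004, 1.0, -0.002], [1.0, -0.004, -0.0], [-0.0, -0.002, -1.0]]
contact_force: [2.2, -0.2, -0.9]
grip_width: 0.0238
time: 5.5
tool_pos: [0.5019, 0.0629, 0.2073]
tcp_rot: [[0.001, 1.0, -0.002], [1.0, -0.001, -0.0], [-0.0, -0.002, -1.0]]
contact_force: [0.4, -1.4, -1.2]
grip_width: 0.0235
[0.50201065 0.06161413 0.20739456] [ 0.1814529  -0.61579288 -1.10720578] 0.02395070047333017
mouth [(array([373.6, 325.2]), 0.41)]
pocket [(array([274.9,  11.1]), 0.83)]
pocket_next [(array([289.1, 103.5]), 0.73)]
knob_grip [(array([383.5,  34.1]), 0.96)]
changer [(array([326.4,  65.4]), 0.69), (array([373.5, 327.8]), 0.43)]
```

View pics/w4.png

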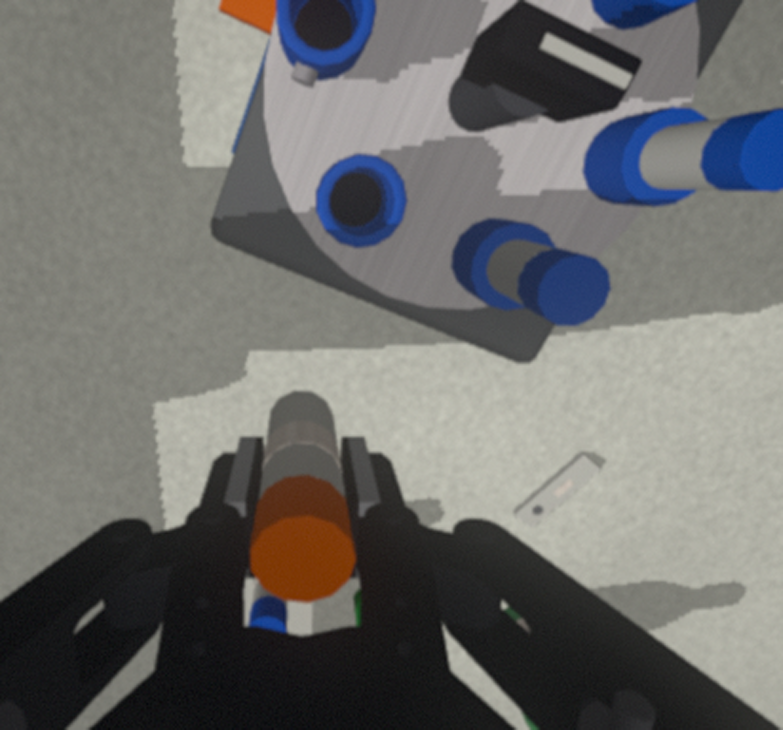

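```bash
python3 -m jog '[[0,[0,0.4,0],[0,0,0]],[0,[0,0,0],[0,0,0]],[0,[0,0,0],[0,0,0]]]';python3 - <<'E'
from h import *
W=ctrl.grab_frame("wrist");save(W,"w5",(190,40,450,235),3)
s=ctrl.observe();print(s["tool_pos"],s["contact_force"],s["grip_width"])
for q in("mouth","pocket","pocket_next","knob_grip","changer"):
        print(q,[(np.round(r["location"][::-1],1),round(r["confidence"],2)) for r in ctrl.tip_of(W,q)][:5])
np.savez("W5.npz",**{k:W[k] for k in W})
E
```

```text
time: 6.1
tool_pos: [0.5026, 0.1027, 0.2083]
tcp_rot: [[0.003, 1.0, 0.0], [1.0, -0.003, 0.0], [0.0, 0.0, -1.0]]
contact_force: [0.3, 0.5, -1.0]
grip_width: 0.0235
[0.50256073 0.10172815 0.20818525] [-0.04227069 -0.03751363 -0.96253476] 0.02393785872413094
mouth [(array([278.3,  62.9]), 0.75), (array([371.7,  98.1]), 0.24)]
pocket [(array([270. ,  67.9]), 0.63)]
pocket_next [(array([284.7, 147.9]), 0.87)]
knob_grip [(array([374.3,  99.6]), 0.96)]
changer [(array([322.6, 103.7]), 0.65)]
```

View pics/w5.png

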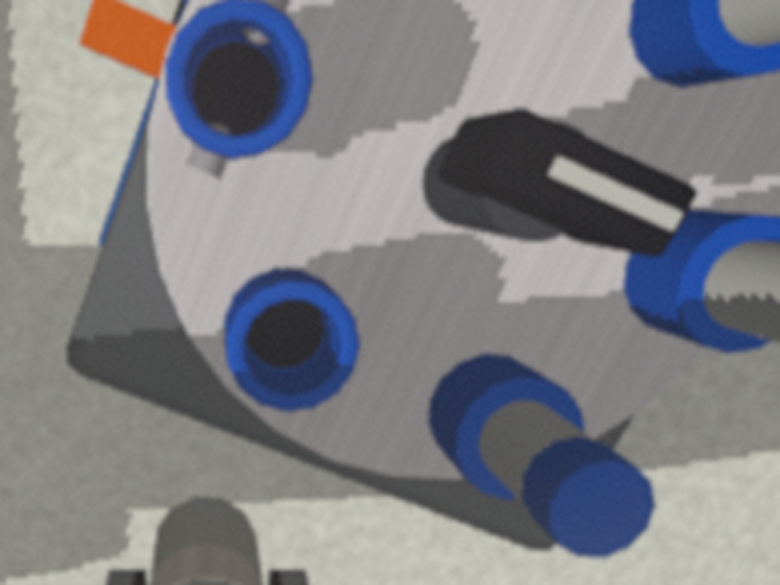

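```bash
cat > ov.py <<'E'
from h import *
from scipy.optimize import minimize
def circ(c,r,z,n=120):
    t=np.linspace(0,2*np.pi,n,endpoint=False);return np.c_[c[0]+r*np.cos(t),c[1]+r*np.sin(t),np.full(n,z)]
def pr(f,P):
    return np.array([proj(f,p) for p in P])
def score(f,g,c,z):
    # bright-blue ring between r=13.5 and 19: ring mean minus inside/outside mean
    def s(r): 
        p=pr(f,circ(c,r,z,72)).astype(np.float32); return cv2.remap(g,p[:,0][None],p[:,1][None],cv2.INTER_LINEAR).mean()
    return (s(15)+s(16.2)+s(17.6))/3
def score2(f,g,c,z):
    def s(r): 
        p=pr(f,circ(c,r,z,72)).astype(np.float32); return cv2.remap(g,p[:,0][None],p[:,1][None],cv2.INTER_LINEAR).mean()
    return s(.0150)+s(.0162)+s(.0175)-s(.0115)-.7*s(.0205)-.3*s(.0125)
E
python3 - <<'E'
from ov import *
W=dict(np.load("W5.npz"));img=W["img"]
b,g,r=[img[...,i].astype(np.float32) for i in range(3)]
B=b-.0*r; sat=b-r  # blue-ness
big=cv2.resize(img[40:235,190:450],None,fx=3,fy=3,interpolation=cv2.INTER_CUBIC)
for name,c0 in(("load",(.508,.204)),("next",(.5235,.1364))):
    best=max(((score2(W,sat,(x,y),.125),x,y) for x in np.arange(c0[0]-.012,c0[0]+.012,.001) for y in np.arange(c0[1]-.012,c0[1]+.012,.001)))
    r=minimize(lambda c:-score2(W,sat,c,.125),best[1:],method="Nelder-Mead",options=dict(xatol=1e-4))
    print(name,best,r.x)
    for rad in(.0135,.019):
        p=(pr(W,circ(r.x,rad,.125))-[190,40])*3+1
        cv2.polylines(big,[p.astype(np.int32).reshape(-1,1,2)],True,(0,255,0),1)
cv2.imwrite("pics/w5o.png",big)
print(W["eye"])
E
```

```text
load (np.float32(297.91656), np.float64(0.511), np.float64(0.207)) [0.51063496 0.20658261]
next (np.float32(243.00438), np.float64(0.5265), np.float64(0.1383999999999998)) [0.5265146  0.13794796]
[0.50317325 0.18499873 0.35117823]
```

View pics/w5o.png

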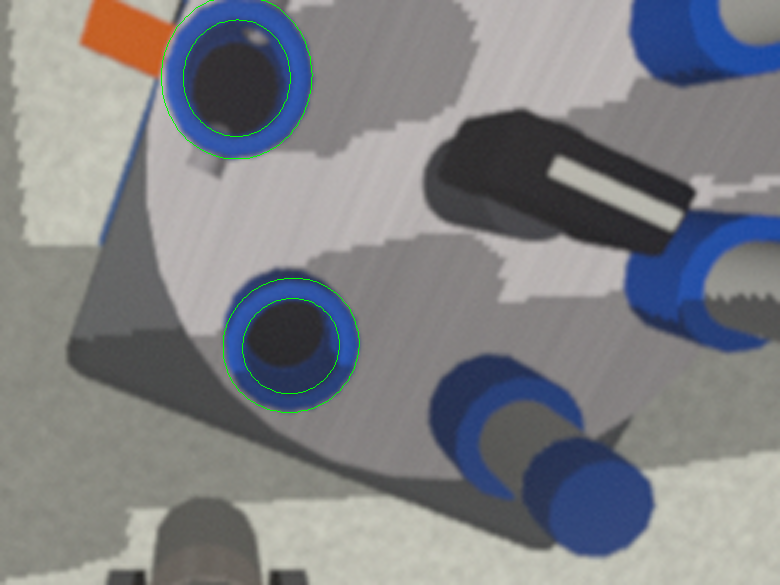

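```bash
python3 -m jog '[[0,[0.03,0.35,0],[0,0,0]],[0,[0.03,0.4,0],[0,0,0]],[0,[0.02,0.3,0],[0,0,0]],[0,[0,0,-0.15],[0,0,0]],[0,[0,0,0],[0,0,0]]]';python3 -m jog '[[0,[0,0,0],[0,0,0]],[0,[0,0,0],[0,0,0]]]'
python3 - <<'E'
from h import *
s=ctrl.observe();print(s["tool_pos"],s["contact_force"],s["grip_width"],s["tcp_rot"][:,2])
T=ctrl.grab_frame("side");save(T,"s2",(150,140,290,300),4)
T=ctrl.grab_frame("wrist");save(T,"w6")
E
```

```text
time: 6.9
tool_pos: [0.5097, 0.2073, 0.1918]
tcp_rot: [[0.002, 1.0, -0.003], [1.0, -0.002, -0.001], [-0.001, -0.003, -1.0]]
contact_force: [1.0, 0.4, -0.0]
grip_width: 0.0234
time: 7.1
tool_pos: [0.511, 0.2064, 0.1938]
tcp_rot: [[0.005, 1.0, 0.0], [1.0, -0.005, -0.0], [-0.0, 0.0, -1.0]]
contact_force: [0.7, 0.5, -0.3]
grip_width: 0.0235
[0.51098647 0.20637712 0.19377039] [ 0.72398187  0.54018809 -0.34744676] 0.023534573752792807 [ 4.30278169e-04 -2.70981181e-04 -9.99999871e-01]
```

View pics/s2.png

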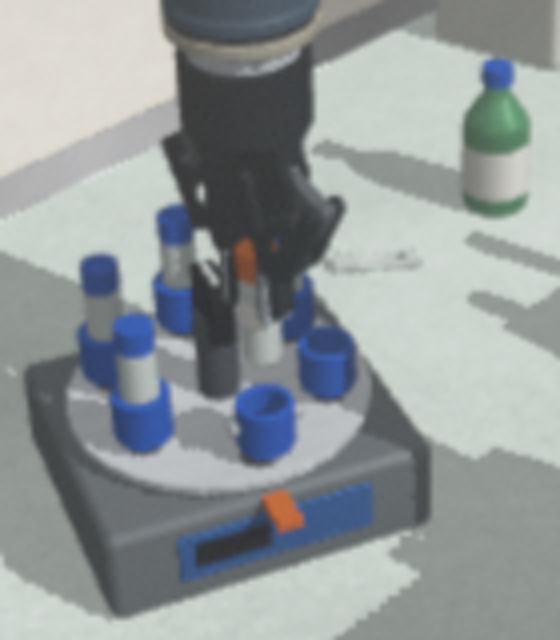

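View pics/w6.png

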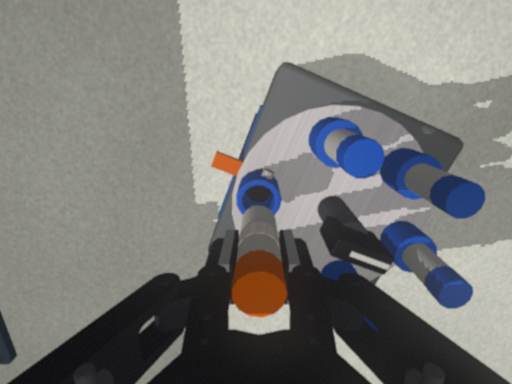

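Run:
```python
from ov import *
S=ctrl.grab_frame("side")
print(proj(S,(.5108,.2066,.157)),proj(S,(.5108,.2066,.125)))
W=ctrl.grab_frame("wrist");img=W["img"]
big=cv2.resize(img[150:330,180:340],None,fx=4,fy=4,interpolation=cv2.INTER_CUBIC)
for rad,z,c in((.0135,.125,(.5106,.2068)),(.019,.125,(.5106,.2068)),(.0095,.1575,(.5109,.2064)),(.012,.161,(.5109,.2064))):
    p=(pr(W,circ(c,rad,z))-[180,150])*4+1.5
    cv2.polylines(big,[p.astype(np.int32).reshape(-1,1,2)],True,(0,255,0),1)
cv2.imwrite("pics/w7.png",big)
big=cv2.resize(S["img"][200:260,180:260],None,fx=8,fy=8,interpolation=cv2.INTER_CUBIC)
for rad,z,c in((.0135,.125,(.5106,.2068)),(.019,.125,(.5106,.2068)),(.0095,.1575,(.5109,.2064)),(.012,.161,(.5109,.2064))):
    p=(pr(S,circ(c,rad,z))-[180,200])*8+3.5
    cv2.polylines(big,[p.astype(np.int32).reshape(-1,1,2)],True,(0,255,0),1)
cv2.imwrite("pics/s3.png",big)
```

```text
[214.78804181 229.46770618] [215.42069061 239.9143916 ]
```

View pics/w7.png

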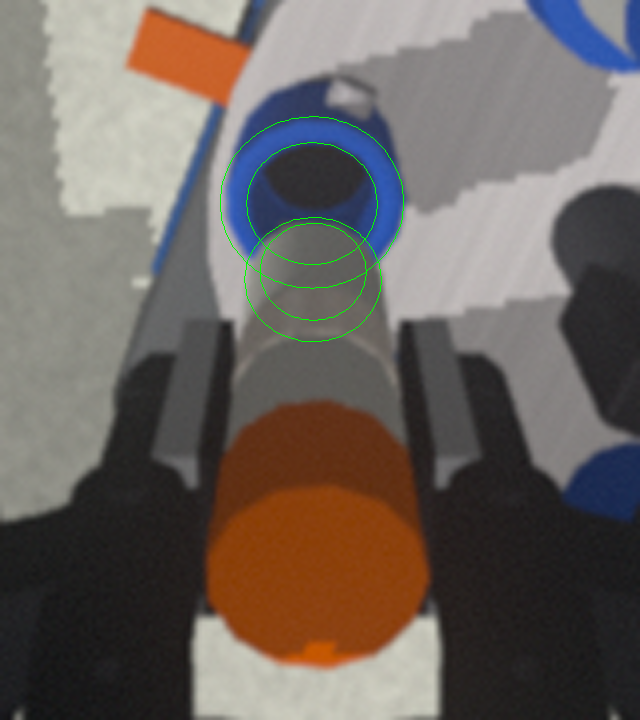

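View pics/s3.png

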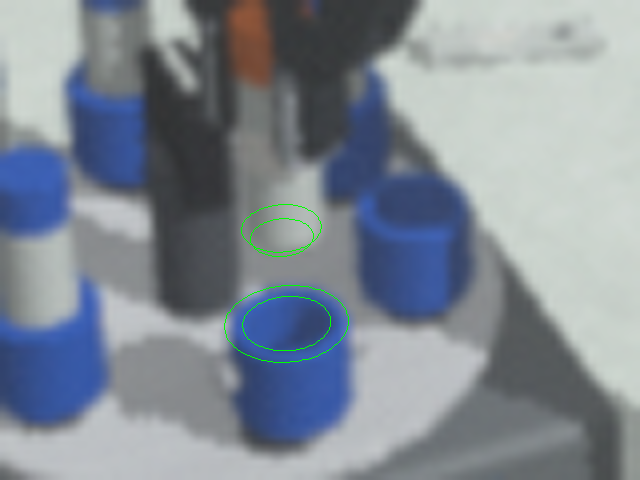

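```bash
python3 -m jog '[[0,[0,0,-0.15],[0,0,0]],[0,[0,0,-0.13],[0,0,0]],[0,[0,0,0],[0,0,0]]]';for i in 1;do python3 -m jog '[[0,[0,0,-0.03],[0,0,0]],[0,[0,0,-0.03],[0,0,0]],[0,[0,0,0],[0,0,0]],[0,[0,0,0],[0,0,0]]]'; done; python3 -c "
from h import *
print(ctrl.observe())"|grep -A1 -E "contact|tool_pos"
```

```text
time: 7.6
tool_pos: [0.5097, 0.2065, 0.1637]
tcp_rot: [[0.004, 1.0, -0.003], [1.0, -0.004, -0.001], [-0.001, -0.003, -1.0]]
contact_force: [0.2, 0.1, 0.4]
grip_width: 0.0238
time: 8.0
tool_pos: [0.5107, 0.2074, 0.1595]
tcp_rot: [[0.004, 1.0, 0.0], [1.0, -0.004, 0.0], [0.0, 0.0, -1.0]]
contact_force: [0.6, 0.4, -0.4]
grip_width: 0.0237
        2.13350571e-02, -1.05199940e-02, -6.60224352e-03]), 'tool_pos': array([0.51070529, 0.20744028, 0.15949963]), 'tcp_rot': array([[ 3.61812060e-03,  9.99993419e-01,  2.67582062e-04],
       [ 9.99993449e-01, -3.61814795e-03,  1.01782784e-04],
       [ 1.02750266e-04,  2.67212047e-04, -9.99999959e-01]]), 'contact_force': array([ 0.61967036,  0.39718671, -0.35010722]), 'wrist_torque': array([-0.01871195,  0.01153032,  0.04945505]), 'grip_width': 0.02370322886415066}
```

```bash
python3 -m jog '[[0,[0,0,-0.02],[0,0,0]],[0,[0,0,-0.02],[0,0,0]],[0,[0,0,0],[0,0,0]]]'|grep -E "pos|force"; python3 -m jog '[[0,[0,0,-0.02],[0,0,0]],[0,[0,0,-0.02],[0,0,0]],[0,[0,0,0],[0,0,0]]]'|grep -E "pos|force"
```

```text
tool_pos: [0.5105, 0.2073, 0.155]
contact_force: [0.2, -0.1, -1.2]
tool_pos: [0.5105, 0.2073, 0.151]
contact_force: [0.3, 0.5, -0.8]
```

```bash
python3 -m jog '[[0,[0,0,-0.02],[0,0,0]],[0,[0,0,-0.02],[0,0,0]],[0,[0,0,0],[0,0,0]]]'|grep -E "pos|force"; python3 -m jog '[[0,[0,0,-0.02],[0,0,0]],[0,[0,0,-0.02],[0,0,0]],[0,[0,0,0],[0,0,0]]]'|grep -E "pos|force"; python3 -m jog '[[0,[0,0,-0.02],[0,0,0]],[0,[0,0,-0.02],[0,0,0]],[0,[0,0,0],[0,0,0]]]'|grep -E "pos|force"
```

```text
tool_pos: [0.5105, 0.2074, 0.147]
contact_force: [0.6, -0.3, 0.1]
tool_pos: [0.5106, 0.2074, 0.1432]
contact_force: [-0.1, 1.0, 1.3]
tool_pos: [0.5106, 0.2073, 0.139]
contact_force: [0.2, -0.2, 1.3]
```

```bash
python3 -m jog '[[0,[0,0,-0.02],[0,0,0]],[0,[0,0,-0.02],[0,0,0]],[0,[0,0,0],[0,0,0]]]'|grep -E "pos|force"; python3 -m jog '[[0,[0,0,-0.02],[0,0,0]],[0,[0,0,0],[0,0,0]]]'|grep -E "pos|force"; python3 -m jog '[[0,[0,0,-0.02],[0,0,0]],[0,[0,0,0],[0,0,0]]]'|grep -E "pos|force"
```

```text
tool_pos: [0.5105, 0.2073, 0.135]
contact_force: [0.4, 0.8, 0.3]
tool_pos: [0.5105, 0.2073, 0.133]
contact_force: [-0.5, 0.7, 0.5]
tool_pos: [0.5106, 0.2074, 0.1311]
contact_force: [1.0, 1.1, 1.7]
```

```bash
python3 -m jog '[[0,[0,0,-0.02],[0,0,0]],[0,[0,0,0],[0,0,0]],[0,[0,0,0],[0,0,0]]]'|grep -E "pos|force"; python3 -m jog '[[0,[0,0,-0.02],[0,0,0]],[0,[0,0,0],[0,0,0]],[0,[0,0,0],[0,0,0]]]'|grep -E "pos|force"
python3 - <<'E'
from h import *
S=ctrl.grab_frame("side");save(S,"s4",(180,190,260,270),7)
E
```

```text
tool_pos: [0.5107, 0.2074, 0.1293]
contact_force: [0.1, -0.0, 2.7]
tool_pos: [0.5107, 0.2074, 0.1274]
contact_force: [-0.7, -0.0, 5.0]
```

View pics/s4.png

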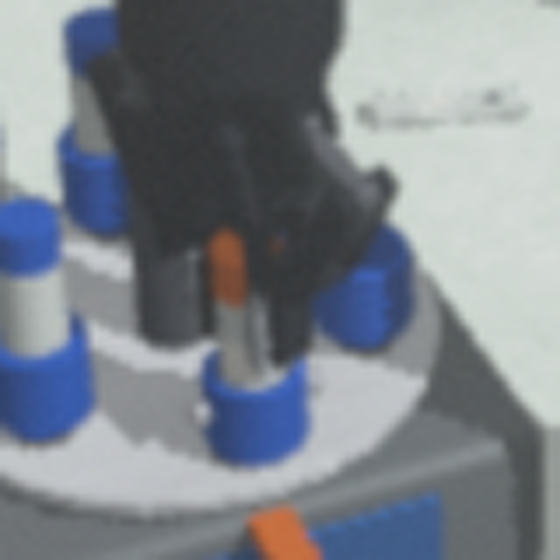

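```bash
python3 -m jog '[[0,[0,0,0.02],[0,0,0]],[0,[0,0,0.02],[0,0,0]],[0,[0,0,0],[0,0,0]]]'|grep -E "pos|force"; python3 -m jog '[[0.45,[0,0,0],[0,0,0]],[0.45,[0,0,0],[0,0,0]],[0.45,[0,0,0],[0,0,0]],[0.45,[0,0,0],[0,0,0]]]'
python3 - <<'E'
from h import *
S=ctrl.grab_frame("side");save(S,"s5",(180,190,260,270),7)
W=ctrl.grab_frame("wrist");save(W,"w8")
E
```

```text
tool_pos: [0.5106, 0.2074, 0.1314]
contact_force: [0.5, -0.6, 1.4]
time: 11.55
tool_pos: [0.5104, 0.2073, 0.1311]
tcp_rot: [[0.004, 1.0, -0.0], [1.0, -0.004, -0.0], [-0.0, -0.0, -1.0]]
contact_force: [0.6, 0.6, 0.4]
grip_width: 0.0384
```

View pics/s5.png

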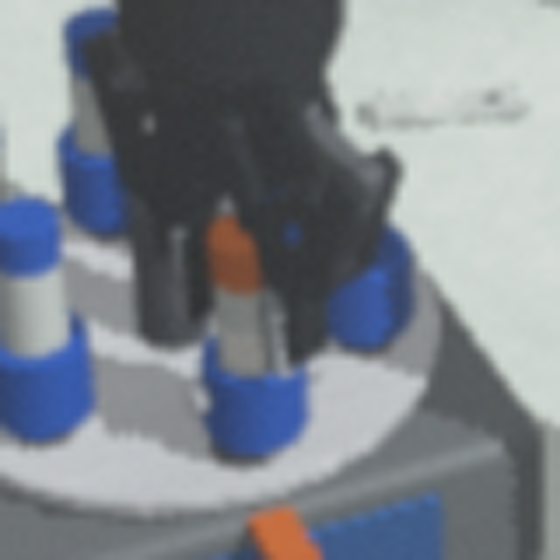

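View pics/w8.png

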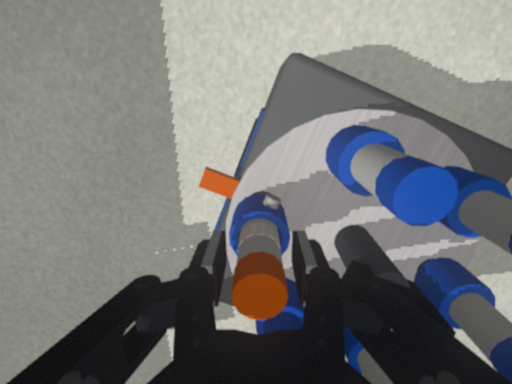

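```bash
python3 -m jog '[[0.45,[0,0,0.1],[0,0,0]],[0.45,[0,0,0.3],[0,0,0]],[0.45,[0,0,0.4],[0,0,0]],[0.45,[0,0,0.4],[0,0,0]],[0.45,[0,0,0],[0,0,0]]]';python3 -m jog '[[0.45,[0.2,-0.4,0],[0,0,0]],[0.45,[0.3,-0.35,0],[0,0,0]],[0.45,[0.2,-0.35,0],[0,0,0]],[0.45,[0,0,0],[0,0,0]],[0.45,[0,0,0],[0,0,0]]]'
python3 - <<'E'
from h import *
s=ctrl.observe();print(s["tool_pos"])
W=ctrl.grab_frame("wrist");save(W,"w9",(100,0,512,300),1.9)
np.savez("W9.npz",**W)
print(ctrl.tip_of(W,"knob_grip")[:2])
S=ctrl.grab_frame("side");save(S,"s6",(150,170,290,290),5);np.savez("S6.npz",**S)
print(ctrl.tip_of(S,"knob_grip")[:2])
E
```

```text
time: 12.15
tool_pos: [0.5127, 0.209, 0.2573]
tcp_rot: [[0.004, 1.0, 0.008], [1.0, -0.004, 0.004], [0.004, 0.008, -1.0]]
contact_force: [0.5, 0.3, -0.1]
grip_width: 0.0387
time: 12.65
tool_pos: [0.5806, 0.0965, 0.2511]
tcp_rot: [[0.006, 1.0, -0.001], [1.0, -0.006, 0.0], [0.0, -0.001, -1.0]]
contact_force: [0.2, 0.7, -0.3]
grip_width: 0.0381
[0.58059421 0.09647024 0.25105331]
[{'location': [91.6, 260.4], 'confidence': 0.97}]
[{'location': [214.3, 202.8], 'confidence': 0.57}, {'location': [245.9, 218.8], 'confidence': 0.5}]
```

View pics/w9.png

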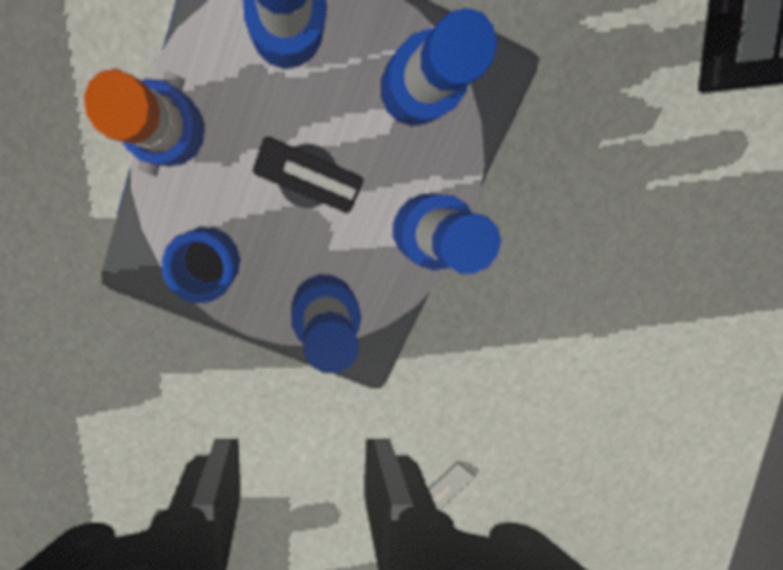

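View pics/s6.png

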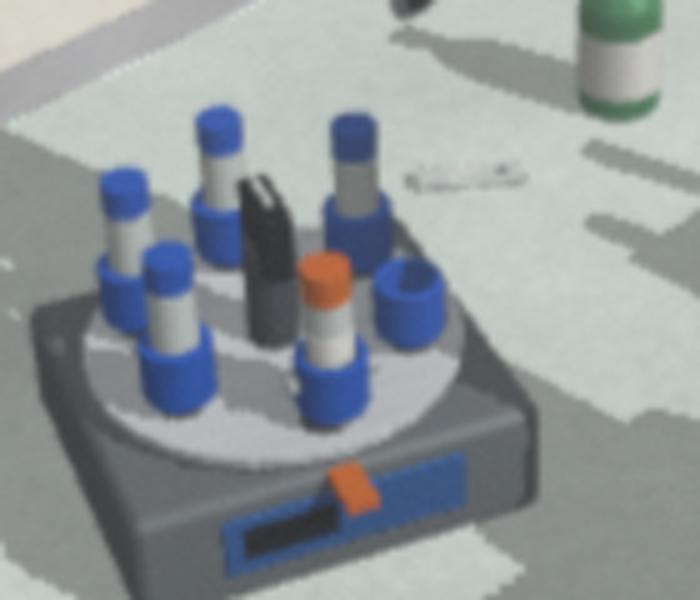

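Run:
```python
from ov import *
W=dict(np.load("W9.npz"));S=dict(np.load("S6.npz"))
g=cv2.cvtColor(W["img"],cv2.COLOR_BGR2GRAY)
# knob top corners in crop (scale 1.9, offset 100,0)
for p in [(268,137),(254,171),(350,213),(363,180)]:
    q=np.array(p)/1.9+[100,0];print(at_z(W,q,.171).round(4))
c=np.mean([at_z(W,np.array(p)/1.9+[100,0],.171) for p in [(268,137),(254,171),(350,213),(363,180)]],0);print("knob",c)
bw=cv2.resize(W["img"][0:200,120:380],None,fx=3,fy=3,interpolation=cv2.INTER_CUBIC)
bs=cv2.resize(S["img"][185:275,160:250],None,fx=6,fy=6,interpolation=cv2.INTER_CUBIC)
def draw(im,f,P,off,k):
    cv2.polylines(im,[((pr(f,P)-off)*k+(k-1)/2).astype(np.int32).reshape(-1,1,2)],True,(0,255,0),1)
for z in(.177,.159):
    for im,f,off,k in((bw,W,[120,0],3),(bs,S,[160,185],6)): draw(im,f,circ((.5106,.2071),.0125,z),off,k)
a=np.radians(-24);R=np.array([[np.cos(a),-np.sin(a)],[np.sin(a),np.cos(a)]])
P=np.array([(sx*.022,sy*.008) for sx,sy in((1,1),(1,-1),(-1,-1),(-1,1))])@R.T+c[:2];P=np.c_[P,np.full(4,.171)]
for im,f,off,k in((bw,W,[120,0],3),(bs,S,[160,185],6)): draw(im,f,P,off,k)
cv2.imwrite("pics/w10.png",bw);cv2.imwrite("pics/s7.png",bs)
```

```text
[0.5682 0.196  0.171 ]
[0.5622 0.1833 0.171 ]
[0.6014 0.1668 0.171 ]
[0.6063 0.1797 0.171 ]
knob [0.58452676 0.18144954 0.171     ]
```

View pics/w10.png

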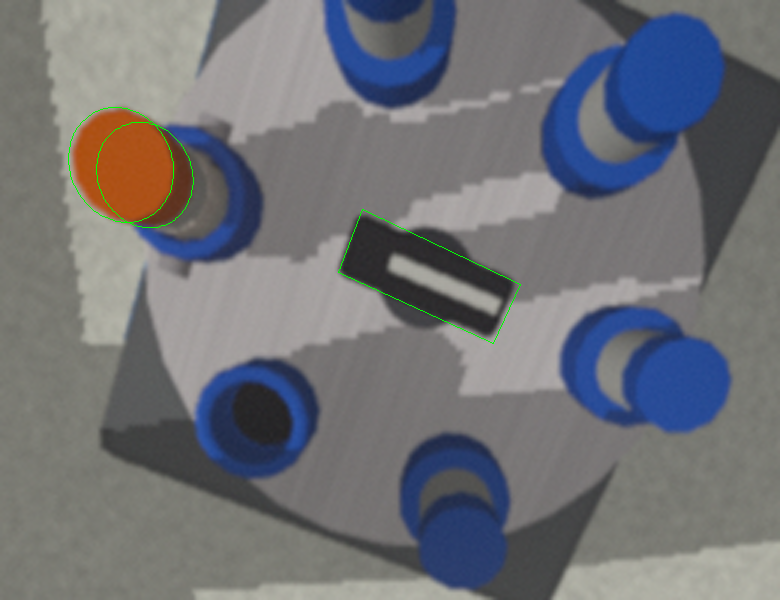

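View pics/s7.png

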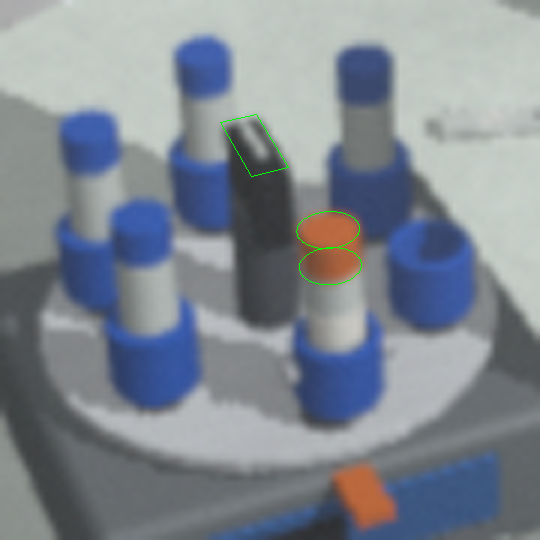

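```bash
python3 -m jog '[[0.5,[0.01,0.17,0],[0,0,0.0415]],[0.5,[0.01,0.17,0],[0,0,0.0415]],[0.5,[0.01,0.17,0],[0,0,0.0415]],[0.5,[0.005,0.17,0],[0,0,0.0415]],[0.5,[0,0.165,0],[0,0,0.0415]]]';python3 -m jog '[[0.5,[0,0,0],[0,0,0.0415]],[0.5,[0,0,0],[0,0,0.0415]],[0.5,[0,0,0],[0,0,0.0415]],[0.5,[0,0,0],[0,0,0.0415]],[0.5,[0,0,0],[0,0,0]]]'; python3 -m jog '[[0.5,[0,0,0],[0,0,0]],[0.5,[0,0,0],[0,0,0]]]'
python3 - <<'E'
from ov import *
s=ctrl.observe();print(s["tool_pos"],s["q"].round(2),np.degrees(np.arctan2(s["tcp_rot"][1,1],s["tcp_rot"][0,1])))
W=ctrl.grab_frame("wrist")
im=W["img"].copy()
a=np.radians(-23.1);R=np.array([[np.cos(a),-np.sin(a)],[np.sin(a),np.cos(a)]])
P=np.array([(sx*.022,sy*.008) for sx,sy in((1,1),(1,-1),(-1,-1),(-1,1))])@R.T+[.5844,.1812];P=np.c_[P,np.full(4,.171)]
cv2.polylines(im,[pr(W,P).astype(np.int32).reshape(-1,1,2)],True,(0,255,0),1)
cv2.imwrite("pics/w11.png",cv2.resize(im,None,fx=1.5,fy=1.5))
E
```

```text
time: 13.35
tool_pos: [0.5835, 0.1838, 0.2516]
tcp_rot: [[-0.61, 0.793, 0.0], [0.793, 0.61, 0.0], [0.0, 0.0, -1.0]]
contact_force: [-0.7, -1.2, -0.4]
grip_width: 0.0429
time: 13.85
tool_pos: [0.5836, 0.1828, 0.2514]
tcp_rot: [[-0.922, 0.387, -0.0], [0.387, 0.922, 0.0], [0.0, 0.0, -1.0]]
contact_force: [0.4, 0.9, -0.1]
grip_width: 0.043
time: 14.05
tool_pos: [0.5839, 0.1823, 0.2514]
tcp_rot: [[-0.92, 0.393, 0.0], [0.393, 0.92, -0.0], [-0.0, 0.0, -1.0]]
contact_force: [0.3, 0.6, 0.4]
grip_width: 0.0428
[0.58389961 0.18226792 0.25138877] [ 0.07  0.54 -0.73  1.57  0.38  1.18  0.43] 66.88448392223685
```

View pics/w11.png

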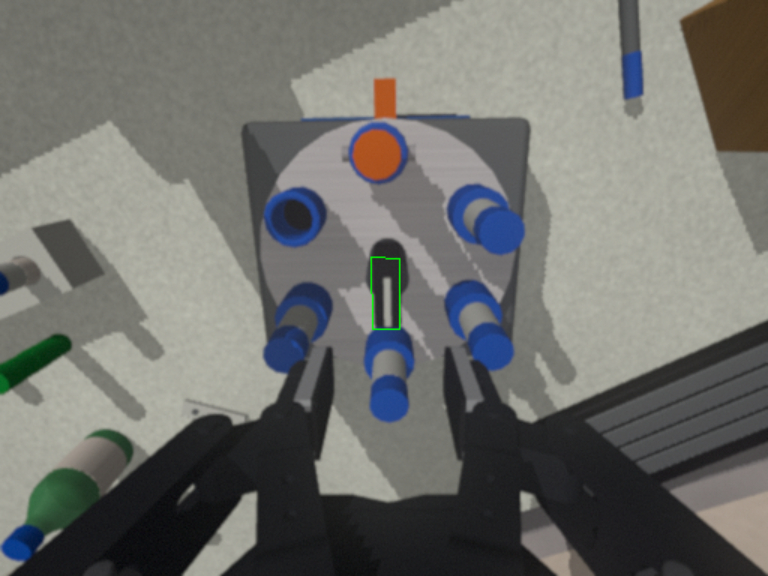

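```bash
python3 -m jog '[[0.5,[0.005,-0.01,-0.35],[0,0,0]],[0.5,[0,0,-0.35],[0,0,0]],[0.5,[0,0,0],[0,0,0]],[0.5,[0,0,-0.25],[0,0,0]],[0.5,[0,0,-0.15],[0,0,0]]]'; python3 -m jog '[[0.5,[0,0,-0.05],[0,0,0]],[0.5,[0,0,0],[0,0,0]]]'
python3 - <<'E'
from ov import *
S=ctrl.grab_frame("wrist");save(S,"w12")
E
```

```text
time: 14.6
tool_pos: [0.5849, 0.1811, 0.1416]
tcp_rot: [[-0.92, 0.391, 0.001], [0.391, 0.92, 0.0], [-0.001, 0.0, -1.0]]
contact_force: [-0.3, -1.5, 0.8]
grip_width: 0.0428
time: 14.8
tool_pos: [0.5846, 0.1809, 0.1365]
tcp_rot: [[-0.921, 0.391, -0.0], [0.391, 0.921, -0.0], [0.0, -0.0, -1.0]]
contact_force: [0.1, -0.7, 0.4]
grip_width: 0.0421
```

View pics/w12.png

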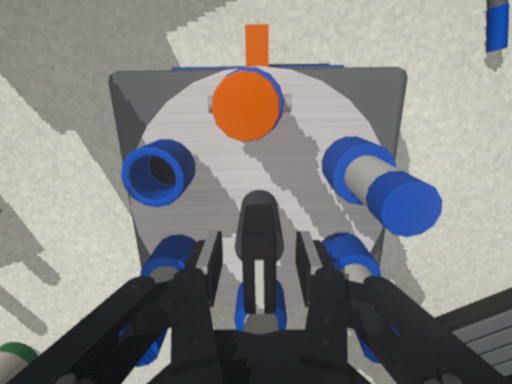

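```bash
python3 -m jog '[[0,[0,0,0],[0,0,0]],[0,[0,0,0],[0,0,0]],[0,[0,0,0],[0,0,0]],[0,[0,0,0],[0,0,0]],[0,[0,0,0],[0,0,0]]]' 70;python3 -m jog '[[0,[0,0,0],[0,0,-0.01]],[0,[0,0,0],[0,0,-0.02]],[0,[0,0,0],[0,0,-0.02]],[0,[0,0,0],[0,0,-0.02]],[0,[0,0,0],[0,0,-0.02]]]'
```

```text
time: 15.35
tool_pos: [0.5851, 0.181, 0.1379]
tcp_rot: [[-0.921, 0.391, 0.002], [0.391, 0.921, 0.0], [-0.002, 0.001, -1.0]]
contact_force: [-1.2, -2.1, 6.2]
grip_width: 0.0238
time: 15.85
tool_pos: [0.5848, 0.1806, 0.1379]
tcp_rot: [[-0.774, 0.633, 0.001], [0.633, 0.774, -0.001], [-0.001, 0.0, -1.0]]
contact_force: [-2.3, -2.1, 8.4]
grip_width: 0.0232
```

Run:
```python
from ov import *
S=ctrl.grab_frame("wrist");save(S,"w13");s=ctrl.observe();print(s["wrist_torque"],s["grip_width"],s["contact_force"])
S=ctrl.grab_frame("side");save(S,"s8",(150,170,290,290),5)
```

```text
[-0.57426148  0.55738176  0.22940065] 0.023618974588112303 [-2.60001519 -1.42135621  6.60304188]
```

View pics/w13.png

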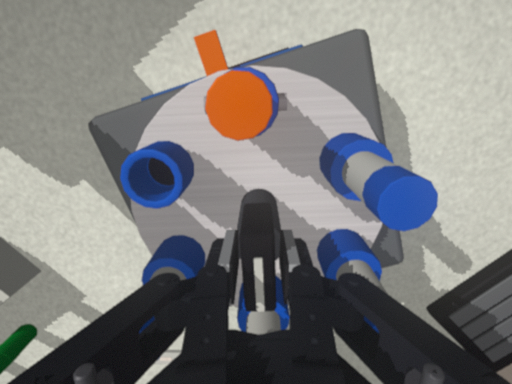

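View pics/s8.png

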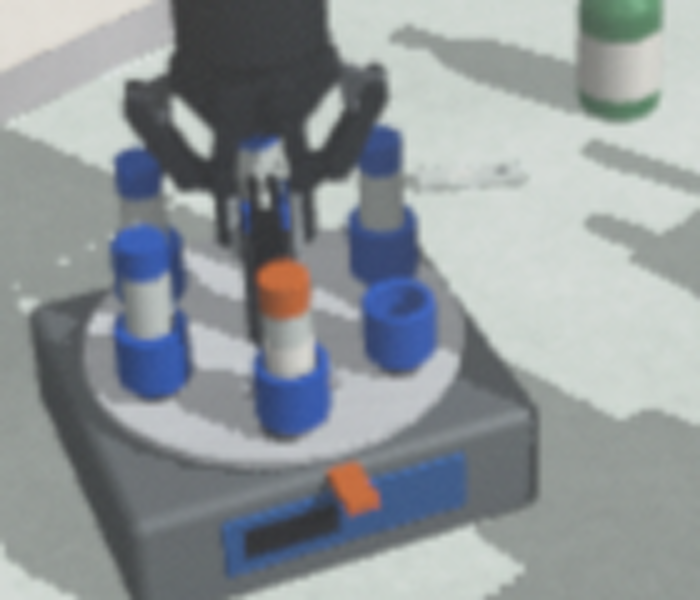

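```bash
python3 -m jog '[[0,[0,0,0],[0,0,-0.02]],[0,[0,0,0],[0,0,-0.02]],[0,[0,0,0],[0,0,-0.02]],[0,[0,0,0],[0,0,-0.02]],[0,[0,0,0],[0,0,-0.02]]]' 80;python3 - <<'E'
from ov import *
S=ctrl.grab_frame("wrist");save(S,"w14");s=ctrl.observe();print(s["wrist_torque"],s["grip_width"],s["contact_force"],s["q"].round(2))
E
```

```text
time: 16.45
tool_pos: [0.5845, 0.1803, 0.1379]
tcp_rot: [[-0.539, 0.842, 0.001], [0.842, 0.539, -0.001], [-0.001, 0.0, -1.0]]
contact_force: [-4.7, -2.7, 9.9]
grip_width: 0.0231
[-0.76504608  1.01016124 -0.29614028] 0.023184255362248725 [-4.32789267 -2.79915422  9.29836473] [-0.06  0.61 -0.51  1.72  0.36  0.91 -0.15]
```

View pics/w14.png

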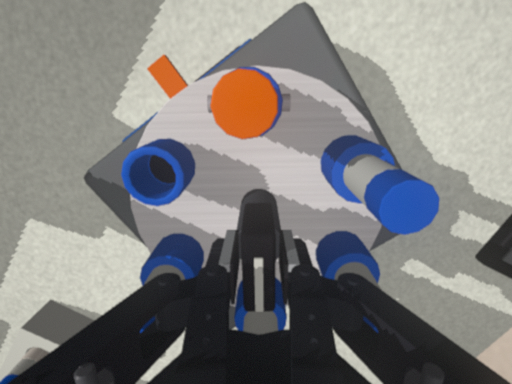

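```bash
python3 -m jog '[[0,[0,0,0],[0,0,-0.02]],[0,[0,0,0],[0,0,-0.02]],[0,[0,0,0],[0,0,-0.02]],[0,[0,0,0],[0,0,-0.02]],[0,[0,0,0],[0,0,-0.02]]]';python3 -m jog '[[0,[0,0,0],[0,0,-0.02]],[0,[0,0,0],[0,0,-0.018]],[0,[0,0,0],[0,0,0]],[0,[0,0,0],[0,0,0]]]';python3 - <<'E'
from ov import *
S=ctrl.grab_frame("wrist");save(S,"w15");s=ctrl.observe();print(s["wrist_torque"],s["grip_width"],s["contact_force"],s["q"].round(2),np.degrees(np.arctan2(s["tcp_rot"][1,1],s["tcp_rot"][0,1])))
S=ctrl.grab_frame("side");save(S,"s9",(150,170,290,290),5)
E
```

```text
time: 17.0
tool_pos: [0.584, 0.1801, 0.1379]
tcp_rot: [[-0.252, 0.968, -0.0], [0.968, 0.252, -0.001], [-0.001, -0.001, -1.0]]
contact_force: [-5.8, -4.6, 12.1]
grip_width: 0.0232
time: 17.4
tool_pos: [0.5839, 0.1801, 0.1379]
tcp_rot: [[-0.138, 0.99, -0.0], [0.99, 0.138, -0.001], [-0.001, -0.001, -1.0]]
contact_force: [-6.6, -3.8, 11.7]
grip_width: 0.023
[-0.94684454  1.51386844 -0.0841712 ] 0.02333380196949531 [-6.84003986 -3.94967102 11.62566272] [-0.13  0.59 -0.39  1.72  0.28  0.89 -0.5 ] 7.94241423572611
```

View pics/w15.png

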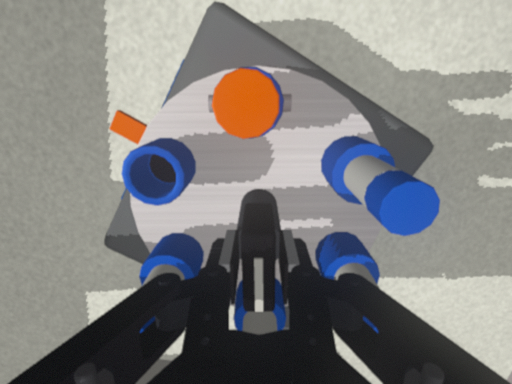

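View pics/s9.png

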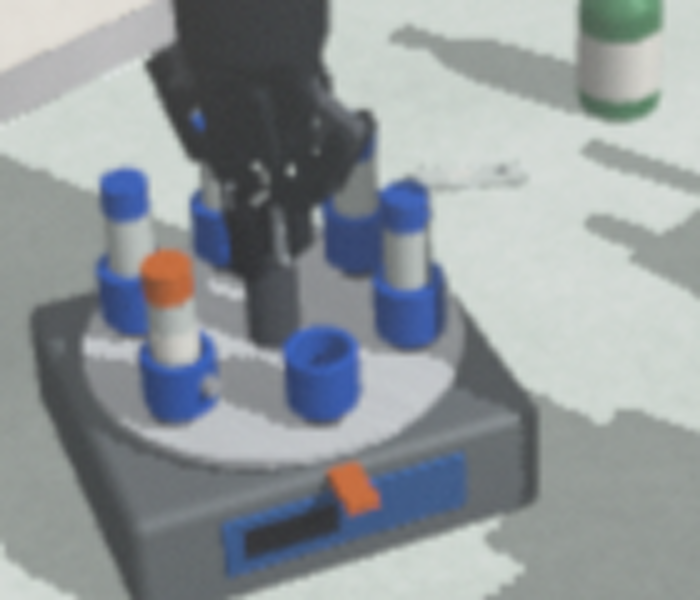

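```bash
python3 -m jog '[[0.5,[0,0,0],[0,0,0]],[0.5,[0,0,0],[0,0,0]],[0.5,[0,0,0],[0,0,0]],[0.5,[0,0,0],[0,0,0]],[0.5,[0,0,0],[0,0,0]]]';python3 -m jog '[[0.5,[0,0,0.1],[0,0,0]],[0.5,[0,0,0.3],[0,0,0]],[0.5,[0,0,0.4],[0,0,0]],[0.5,[0,0,0.4],[0,0,0]],[0.5,[0,0,0],[0,0,0]]]'
python3 -m jog '[[0.5,[0,-0.4,0],[0,0,0]],[0.5,[0,-0.4,0],[0,0,0]],[0.5,[0,-0.1,0],[0,0,0]],[0.5,[0,0,0],[0,0,0]],[0.5,[0,0,0],[0,0,0]]]'
python3 - <<'E'
from ov import *
W=ctrl.grab_frame("wrist");S=ctrl.grab_frame("side")
c=np.array([.5844,.1812]);bw=W["img"].copy();bw=cv2.resize(bw[0:230,100:400],None,fx=2.6,fy=2.6,interpolation=cv2.INTER_CUBIC)
def draw(P): cv2.polylines(bw,[((pr(W,P)-[100,0])*2.6+.8).astype(np.int32).reshape(-1,1,2)],True,(0,255,0),1)
a=np.radians(156.8)
m=c+.072*np.array([np.cos(a),np.sin(a)]);draw(circ(m,.019,.125));draw(circ(m,.0135,.125))
v=np.array([.5106,.2071])-c;t=np.radians(-60);v=np.array([[np.cos(t),-np.sin(t)],[np.sin(t),np.cos(t)]])@v
draw(circ(c+v,.0125,.177))
cv2.imwrite("pics/w16.png",bw);save(S,"s10",(150,170,290,290),5)
E
```

```text
time: 18.0
tool_pos: [0.5847, 0.181, 0.1363]
tcp_rot: [[-0.139, 0.99, 0.0], [0.99, 0.139, 0.0], [0.0, 0.0, -1.0]]
contact_force: [-0.1, -0.1, 0.5]
grip_width: 0.0426
time: 18.5
tool_pos: [0.5869, 0.1824, 0.2628]
tcp_rot: [[-0.139, 0.99, 0.009], [0.99, 0.139, 0.004], [0.002, 0.009, -1.0]]
contact_force: [1.0, 0.4, -0.7]
grip_width: 0.0426
time: 19.0
tool_pos: [0.5846, 0.0921, 0.2566]
tcp_rot: [[-0.14, 0.99, 0.0], [0.99, 0.14, 0.001], [0.001, 0.0, -1.0]]
contact_force: [0.3, 0.5, 0.0]
grip_width: 0.0429
```

View pics/w16.png

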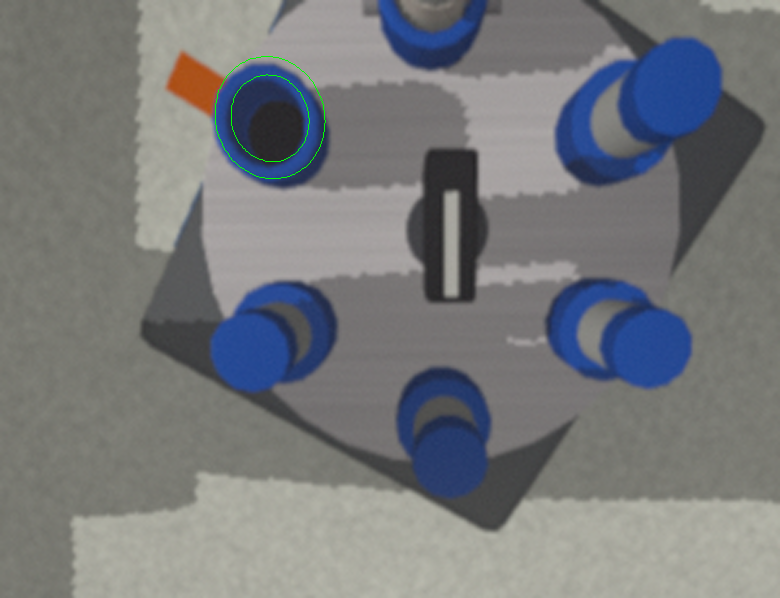

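View pics/s10.png

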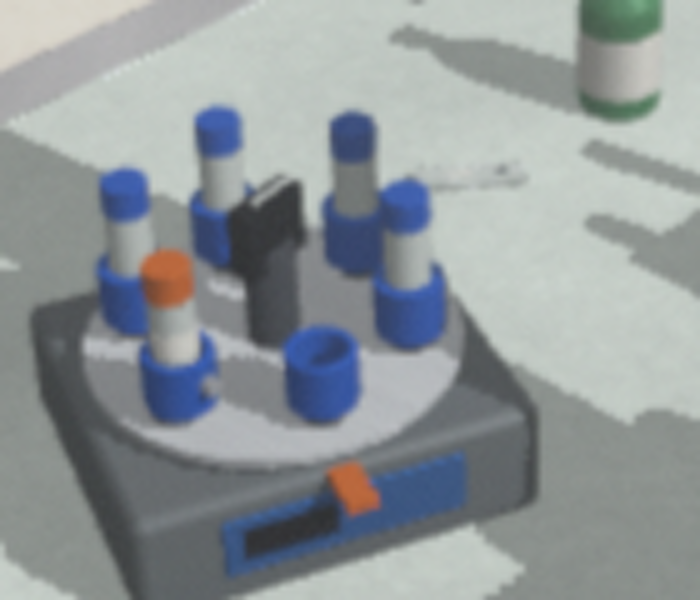

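Run:
```python
from ov import *
S=ctrl.grab_frame("side")
c=np.array([.5844,.1812])
v=np.array([.5106,.2071])-c;t=np.radians(-60);v=np.array([[np.cos(t),-np.sin(t)],[np.sin(t),np.cos(t)]])@v
im=cv2.resize(S["img"][205:265,160:235],None,fx=8,fy=8,interpolation=cv2.INTER_CUBIC)
for z in(.177,.159):cv2.polylines(im,[((pr(S,circ(c+v,.0125,z))-[160,205])*8+3.5).astype(np.int32).reshape(-1,1,2)],True,(0,255,0),1)
cv2.imwrite("pics/s11.png",im)
T=ctrl.grab_frame("top");save(T,"t2",(120,120,420,260),2.6)
```

```text
(no output)
```

View pics/s11.png

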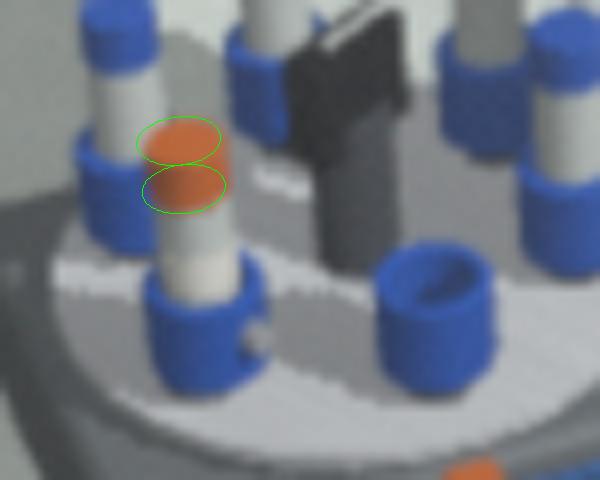

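View pics/t2.png

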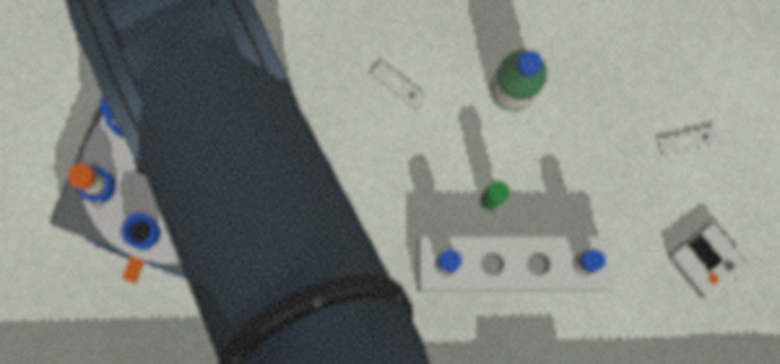

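```bash
python3 -c "
from station import ctrl
s=ctrl.observe();print(s['time'],s['contact_force'],s['joint_velocities'].round(3));print(ctrl.job_done())"
```

```text
19.2 [-0.53213088  0.24633059  0.13866514] [ 0.005  0.001  0.007 -0.001 -0.     0.     0.003]
the job is handed in; nothing more can be done
None
```

The job is done and handed in at 19.2 s of the 72 s allowed. I took the orange-capped vial from the rack, pressed it home in the cup at the mark, and turned the wheel one click clockwise by its knob.

- **Vial:** The force showed a small bump of about 2 N at the nubs. It then rose along the cup's spring to about 5 N, which fits the foot being on the floor. After I let go, the cap top matched the expected 177 mm to within about a pixel, before and after the turn.
- **Wheel:** I turned it about 59° and let go. The pictures show the next empty cup at the orange mark, and its position agrees to within about 2 mm.
- **Other things:** The two blue-capped vials in the rack, the green look-alike and the bottle look unmoved. The cassettes and the timer also look unmoved in the last top picture. That picture does not show the marker, and I did not check it separately. The robot is clear of everything.

**Reading that disagreed:** Gripping the knob, the gripper read about 23 mm where the bar should be 16 mm, with 6 to 12 N of vertical force while it was closed. The pads probably closed on the wider round hub under the bar. The wheel still followed the gripper through the whole turn, with no slip visible.

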